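Refill the stud feeder and switch it on

ROBOT

A 6-joint arm with a two-finger parallel gripper is mounted at the origin on the work surface. World frame = base frame: x ahead of the robot, y to its left, z up, the work surface at z = 0. Lengths are in m, angles in rad, forces in N, time in s.
With the tool pointing down it reaches from about 0.3 to 0.825 m from the base axis. Payload 5.4 kg.
Tool frame: the origin (TCP) lies at the very end of the fingers, on their centre line; the grasp point (between the pads) lies 19 mm behind it; z points along the fingers, x is the direction in which the jaws open and shut, and the axes are right-handed (so a half turn about z gives the same grasp; the last joint's range is limited). The gripper opens to 92 mm and grips with 3 to 60 N. Pads are 20 mm wide; open, the fingers measure 128 mm over their backs; the gripper's body (75 mm by 189 mm) begins 69 mm behind the grasp point.
Start: joints at [-1.521, 0.158, 1.597, -0, 1.386, -0.21], TCP at [0.148, -0.556, 0.215] pointing down, gripper open.
Joint ranges: [-2.91, 2.91], [-0.94, 2.29], [0.18, 2.7], [-1.29, 4.43], [0.17, 2.64], [-3, 3]. Speed limits (rad/s): [2.57, 2.57, 3.14, 3.14, 3.14, 3.14].

INTERFACE

Orientations are given as a rotation vector (axis times angle).
In Python, from workcell import bot gives the robot as it stands. Calls block until the motion is done:
- bot.goto(position, orientation): joint-space move of the TCP to a pose.
- bot.line_to(position, rot=None, max_speed=0.15): straight line of the TCP; rot=None keeps the orientation; max_speed is the mean speed in m/s.
- bot.set_joints(angles): joint-space move.
- bot.set_gripper(opening, newtons=None): opening from 0.0 (shut) to 1.0 (fully open); newtons is the grip in N (None keeps the last); returns when the fingers have stopped.
- bot.hold(seconds).
- bot.inverse_kinematics(position, orientation): joint angles nearest the present ones, or None.
- bot.read_camera(name): name is "scene" or "top" or "wrist"; returns a dict with "pixels" (400x640x3 uint8, blue, green, red), "fx", "fy", "cx", "cy" (pixels), "R" (3x3) and "t" (3): a world point X has camera coordinates R X + t. Camera axes: x right, y down, z forward; pixel columns grow to the right and rows downward; lengths in m; the calibration is good to about 2 mm. A picture is of the moment at which its call begins. There is no depth.
A pose or a line that the arm cannot do raises bot.MotionError and nothing moves.
- bot.job_done(): hands the job in, once; it reports no verdict.
Readings, each from a call of its own:
- bot.current_clock(): time.
- bot.current_joints(): joint angles.
- bot.current_joint_vel(): joint speeds.
- bot.current_effort(): joint torques, N m.
- bot.current_ee_pos(): TCP position.
- bot.current_tool_rot(): TCP orientation.
- bot.current_contact_force(): force on the tool from outside, world axes, zero at the start.
- bot.current_ft_torque(): the same for the moment, N m.
- bot.current_opening(): opening from 0.0 (shut) to 1.0 (fully open).
Only numpy, scipy, OpenCV 4.12 (cv2) and the standard library are available. Lean on these libraries where they do the work, as an engineer would, in place of code of your own. Each camera call takes 0.05 s, during which the arm holds its last target. There are 200 camera calls.

TASK

Use the scoop to pour all five brass studs into the feeder's shallow dish, with the spout held no more than about 4 cm above the dish's floor as they leave so that none bounces out, and stand the empty scoop back on the bench. Then turn the red knob clockwise on the control box until its white line points at the green mark, without touching any of the knobs around it. Leave the other things on the bench alone.

Things in the scene. Friction and masses are not known exactly. Their poses are not given: they have to be found in the camera images.
- scoop_grip (a point): centre of the dark wooden grip bar of the loose aluminium scoop (0.14 to 0.24 kg), 86 mm above the bench when it stands. Bar: flat faces, 14 mm thick (x), 66 mm long (y), 22 mm high (z), 45 mm of free space below. Site axes: z up, -x towards the spout. The scoop below is 110 mm long (back at x = +49 mm), 66 mm wide, its walls 30 mm high, flat underneath; z and -x turn with it.
- scoop_lip (a point): middle of the scoop's open spout edge, on its upper face: 61 mm towards -x from the grip bar's centre and 77.5 mm below it; same axes. The floor inside is level, then climbs 4.5 mm in the last 30 mm to the lip; the spout is 47 mm wide inside. The studs slide out when the spout is tipped down 40 to 60 degrees.
- dish_floor (a point): centre of the inner floor of the feeder's shallow round steel dish, 50 mm above the bench: flat to 55 mm radius, sides flaring to 73 mm radius at the rim, 14 mm above this floor; outside radius 76 mm. z up. The dish sits on a round blue base fixed to the bench.
- red_knob_grip (a point): point on the upright axis of the red knob, half-way up its grip bar. The bar is 29 mm long, 12 mm thick, from 21 mm below this point to 11 mm above it, over a 30 mm round skirt; the control box's top is 33 mm below this point. The point's x lies along the bar and turns with the knob; the white line on the bar's top points from the axis towards -x.
- red_knob (a joint): turn of the red knob in radians, growing clockwise seen from above, 0 to 2.4; it stays where left (friction 0.03 N m). The white line meets the green mark, on the black ring round the knob, at 1.571. At 0 the white line points along the control box's -x; the green mark lies on the box's +y side of the knob.
- panel: fixed grey control box, 130 mm (x) by 186 mm (y) by 60 mm high, origin at the centre of its underside; six knobs stand upright on its top, two rows along y, 54 mm between neighbouring axes both ways, all 38 mm high on 6 mm rings; the places of the knobs vary.
- k1_knob: a black neighbour knob on the control box, same size as the red one, free to turn at a touch; origin on its axis 66 mm above the bench, where its 30 mm skirt begins; its bar lies along its x
- k2_knob: a black neighbour knob on the control box, same size as the red one, free to turn at a touch; origin on its axis 66 mm above the bench, where its 30 mm skirt begins; its bar lies along its x
- k3_knob: a grey neighbour knob on the control box, same size as the red one, free to turn at a touch; origin on its axis 66 mm above the bench, where its 30 mm skirt begins; its bar lies along its x
- k4_knob: a black neighbour knob on the control box, same size as the red one, free to turn at a touch; origin on its axis 66 mm above the bench, where its 30 mm skirt begins; its bar lies along its x
- k5_knob: a grey neighbour knob on the control box, same size as the red one, free to turn at a touch; origin on its axis 66 mm above the bench, where its 30 mm skirt begins; its bar lies along its x
- stud_a_mid (a point): middle of a brass boot stud (foot 13 mm in diameter, 13 mm tall, 10.5 g; the point is 6 mm above the foot), one of five loose in the scoop
- stud_b_mid (a point): middle of a brass boot stud (foot 13 mm in diameter, 13 mm tall, 10.5 g; the point is 6 mm above the foot), one of five loose in the scoop
- stud_c_mid (a point): middle of a brass boot stud (foot 13 mm in diameter, 13 mm tall, 10.5 g; the point is 6 mm above the foot), one of five loose in the scoop
- stud_d_mid (a point): middle of a brass boot stud (foot 13 mm in diameter, 13 mm tall, 10.5 g; the point is 6 mm above the foot), one of five loose in the scoop
- stud_e_mid (a point): middle of a brass boot stud (foot 13 mm in diameter, 13 mm tall, 10.5 g; the point is 6 mm above the foot), one of five loose in the scoop
- hammer: hammer lying on the bench; not part of the job
- screwdriver: screwdriver with a blue handle, lying on the bench nearest the robot; not part of the job
- glue_tin: yellow glue tin, 68 mm in diameter, 110 mm tall; not part of the job
- spool: orange spool of thread, 48 mm in diameter, 56 mm tall; not part of the job
- wax_tin: flat red wax tin, 76 mm in diameter, 30 mm tall; not part of the job
- brush: brush lying on the bench; not part of the job
Mind the look-alikes: they are no part of the job. What is shaped like the part that bears dish_floor but turquoise is not meant. Leave any purple look-alike of the part that bears scoop_grip alone.

How it is judged:
On the way, in this order (a step that is already met when the one before it is completed fails the run):
1. all five studs are poured into the dish from the tipped scoop (horizontal distance between each of stud_a_mid, stud_b_mid, stud_c_mid, stud_d_mid, stud_e_mid and dish_floor below 0.07 m and z of stud_a_mid in the frame of dish_floor between -0.002 and 0.032 m and z of stud_b_mid in the frame of dish_floor between -0.002 and 0.032 m and z of stud_c_mid in the frame of dish_floor between -0.002 and 0.032 m and z of stud_d_mid in the frame of dish_floor between -0.002 and 0.032 m and z of stud_e_mid in the frame of dish_floor between -0.002 and 0.032 m and angle between scoop_grip's own z axis and vertical above 0.3 rad), for 0.1 s.
2. the scoop stands on the bench again, let go (height (world z) of scoop_grip between 0.078 and 0.094 m and angle between scoop_grip's own z axis and vertical below 0.08 rad and contact force between the fingers and scoop below 0.2 N), for 0.2 s.
3. the red knob's white line is at the green mark (value of joint red_knob between 1.4008 and 1.7408 rad), for 0.2 s.
At the end, for the whole second after the job is handed in: All five studs lie in the dish (within 70 mm of its centre line, not more than 32 mm above its floor); the scoop stands upright (within 0.08 rad) on the bench, released and at rest; the red knob rests within 0.17 rad of the green mark (1.40 to 1.74 rad) (all of step 2 and all of step 3 and horizontal distance between each of stud_a_mid, stud_b_mid, stud_c_mid, stud_d_mid, stud_e_mid and dish_floor below 0.07 m and z of stud_a_mid in the frame of dish_floor between -0.002 and 0.032 m and z of stud_b_mid in the frame of dish_floor between -0.002 and 0.032 m and z of stud_c_mid in the frame of dish_floor between -0.002 and 0.032 m and z of stud_d_mid in the frame of dish_floor between -0.002 and 0.032 m and z of stud_e_mid in the frame of dish_floor between -0.002 and 0.032 m and linear speed of scoop below 0.02 m/s and velocity of joint red_knob between -0.05 and 0.05 rad/s); the robot touches nothing.
It fails at once if a neighbour knob is touched with more than 1 N (contact force between anything else and k1_knob above 1 N or contact force between anything else and k2_knob above 1 N or contact force between anything else and k3_knob above 1 N or contact force between anything else and k4_knob above 1 N or contact force between anything else and k5_knob above 1 N).
It fails at once if a stud is out of the scoop while its middle is more than 68 mm above the dish's floor (((x of stud_a_mid in the frame of scoop_lip below -0.006 m or x of stud_a_mid in the frame of scoop_lip above 0.115 m or y of stud_a_mid in the frame of scoop_lip above 0.036 m or y of stud_a_mid in the frame of scoop_lip below -0.036 m or z of stud_a_mid in the frame of scoop_lip below -0.012 m) and z of stud_a_mid in the frame of dish_floor above 0.068 m) or ((x of stud_b_mid in the frame of scoop_lip below -0.006 m or x of stud_b_mid in the frame of scoop_lip above 0.115 m or y of stud_b_mid in the frame of scoop_lip above 0.036 m or y of stud_b_mid in the frame of scoop_lip below -0.036 m or z of stud_b_mid in the frame of scoop_lip below -0.012 m) and z of stud_b_mid in the frame of dish_floor above 0.068 m) or ((x of stud_c_mid in the frame of scoop_lip below -0.006 m or x of stud_c_mid in the frame of scoop_lip above 0.115 m or y of stud_c_mid in the frame of scoop_lip above 0.036 m or y of stud_c_mid in the frame of scoop_lip below -0.036 m or z of stud_c_mid in the frame of scoop_lip below -0.012 m) and z of stud_c_mid in the frame of dish_floor above 0.068 m) or ((x of stud_d_mid in the frame of scoop_lip below -0.006 m or x of stud_d_mid in the frame of scoop_lip above 0.115 m or y of stud_d_mid in the frame of scoop_lip above 0.036 m or y of stud_d_mid in the frame of scoop_lip below -0.036 m or z of stud_d_mid in the frame of scoop_lip below -0.012 m) and z of stud_d_mid in the frame of dish_floor above 0.068 m) or ((x of stud_e_mid in the frame of scoop_lip below -0.006 m or x of stud_e_mid in the frame of scoop_lip above 0.115 m or y of stud_e_mid in the frame of scoop_lip above 0.036 m or y of stud_e_mid in the frame of scoop_lip below -0.036 m or z of stud_e_mid in the frame of scoop_lip below -0.012 m) and z of stud_e_mid in the frame of dish_floor above 0.068 m)).
It fails at once if a bystander is moved more than 30 mm (distance of any of hammer, screwdriver, glue_tin, spool, wax_tin, brush from where it was at the start of the episode above 0.03 m).
It also fails if it takes over 61 s, if anything falls off the work surface, if the arm or the gripper's body presses on something with over 40 N, if the wrist force passes 120 N, or if a joint passes its speed limit or range.

## Working session

There is one attempt and no reset: what is moved stays moved. The work goes in short steps, each a Python script; the robot and the scene stay as the last script left them, time stands still between calls to the robot, and variables do not carry over. Pictures are saved under pics/ and viewed, about 8 in all and at most 12, crops included, and the job is handed in when it is done.

```bash
ls; mkdir -p pics; python3 - <<'E'
from workcell import bot
import cv2,numpy as np
for n in ("scene","top"):
    c=bot.read_camera(n); cv2.imwrite(f"pics/{n}0.png",c["pixels"])
    print(n,c["fx"],c["fy"],c["cx"],c["cy"],np.round(c["R"],3).tolist(),np.round(c["t"],3), -np.array(c["R"]).T@c["t"])
print(bot.current_clock(), bot.current_tool_rot())
E
```

```text
pics
scene 432.483631600646 432.483631600646 320.6542474296865 189.59897620508644 [[-0.203, 0.979, -0.008], [0.763, 0.153, -0.628], [-0.613, -0.134, -0.778]] [ 0.029 -0.351  1.544] [1.22091414 0.23252166 0.98113655]
top 397.9368214636381 397.9368214636381 324.72775433533224 198.214260541331 [[0.016, -1.0, -0.008], [-0.991, -0.015, -0.129], [0.129, 0.01, -0.992]] [0.066 0.545 1.065] [0.4018482  0.06422664 1.12664101]
0.1 [-2.48936916e+00  1.91425509e+00  1.76002161e-03]
```

View pics/scene0.png

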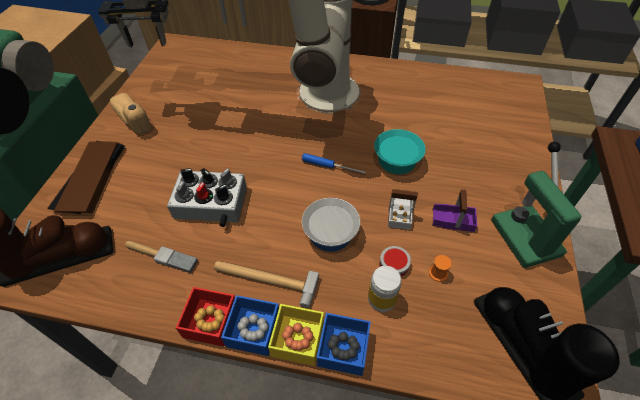

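View pics/top0.png

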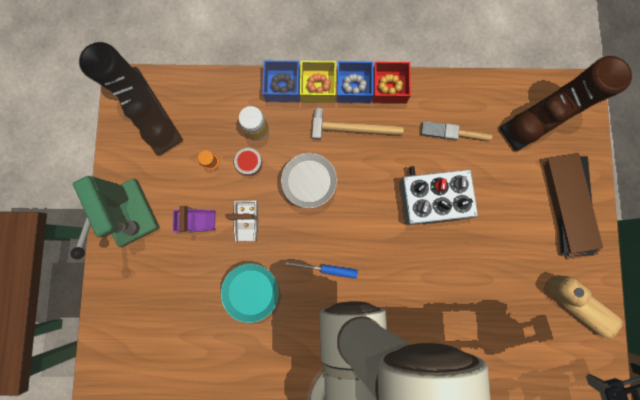

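```bash
cat > h.py <<'E'
from workcell import bot
import cv2,numpy as np
from scipy.spatial.transform import Rotation as Rt
def ray(c,uv,z):
    R=np.array(c["R"]);t=np.array(c["t"]);o=-R.T@t
    d=R.T@np.array([(uv[0]-c["cx"])/c["fx"],(uv[1]-c["cy"])/c["fy"],1.])
    return o+d*(z-o[2])/d[2]
def proj(c,X):
    p=np.array(c["R"])@np.array(X)+np.array(c["t"]); return p[0]/p[2]*c["fx"]+c["cx"],p[1]/p[2]*c["fy"]+c["cy"]
def down(a,tilt=0,axis=None):
    "tool down, tool x (jaw) along world angle a"
    x=np.array([np.cos(a),np.sin(a),0]);z=np.array([0,0,-1.]);return Rt.from_matrix(np.c_[x,np.cross(z,x),z])
E
python3 - <<'E'
from h import *
t=bot.read_camera("top");s=bot.read_camera("scene")
def crop(c,x,y,w,h,k): return cv2.resize(c["pixels"][y:y+h,x:x+w],None,fx=k,fy=k,interpolation=cv2.INTER_CUBIC)
a=crop(t,220,190,50,60,5);b=crop(t,395,160,90,70,6)[:300]
c=crop(s,380,180,60,60,5);d=crop(s,160,160,90,70,6)[:300]
b=crop(t,395,160,90,70,6)[:,:];d=crop(s,160,160,90,70,6)
pad=lambda i:cv2.copyMakeBorder(i,0,420-i.shape[0],0,0,0)
cv2.imwrite("pics/z1.png",np.hstack([pad(a),pad(b)]))
for u in [(245,216),(245,242)]: print(ray(t,u,.086),ray(t,u,.01))
print(ray(t,(308,181),.06),ray(t,(441,184),.09))
E
```

```text
[0.48727717 0.28290427 0.086     ] [0.49351621 0.29887472 0.01      ]
[0.41943221 0.28005272 0.086     ] [0.4207164  0.29581491 0.01      ]
[0.58743461 0.12080389 0.06      ] [ 0.5793596  -0.23131315  0.09      ]
```

View pics/z1.png

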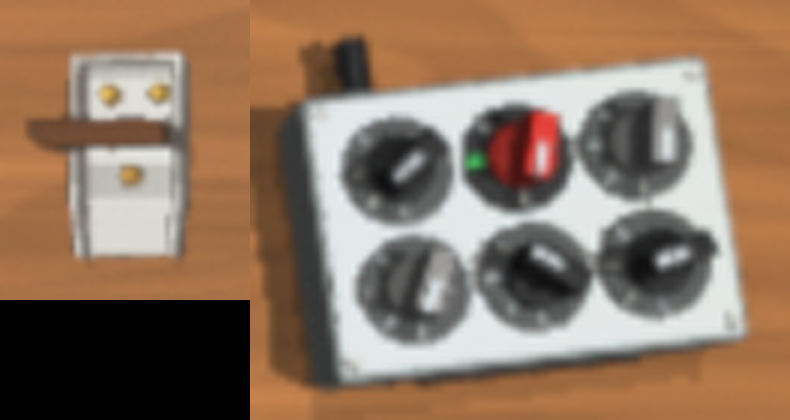

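```bash
python3 - <<'E'
from h import *
for a in (0,np.pi):
    for p in [(0.475,0.283,0.26),(0.58,-.231,.2)]:
        print(a,p,np.round(bot.inverse_kinematics(p,down(a).as_rotvec()),2))
    for th in (0,.5,1.05):
        r=Rt.from_rotvec([0,-th,0])*down(a); q=bot.inverse_kinematics((.57,.12,.16),r.as_rotvec()); print(th,None if q is None else np.round(q,2))
    q=bot.inverse_kinematics((.58,-.231,.2),down(a+np.pi/2).as_rotvec());print(np.round(q,2))
    q=bot.inverse_kinematics((.58,-.231,.2),down(a-np.pi/2).as_rotvec());print(np.round(q,2))
E
```

```text
0 (0.475, 0.283, 0.26) [ 0.32  0.07  1.6  -0.    1.47  0.32]
0 (0.58, -0.231, 0.2) [-0.57  0.29  1.47 -0.    1.38 -0.57]
0 [ 0.    0.22  1.63 -0.    1.29  0.  ]
0.5 [ 0.   -0.13  2.08 -0.    0.69  0.  ]
1.05 None
[-0.57  0.29  1.47 -0.    1.38 -2.14]
[-0.57  0.29  1.47 -0.    1.38  1.  ]
3.141592653589793 (0.475, 0.283, 0.26) [ 0.32  0.07  1.6  -0.    1.47 -2.82]
3.141592653589793 (0.58, -0.231, 0.2) [-0.57  0.29  1.47  0.    1.38  2.57]
0 None
0.5 None
1.05 None
[-0.57  0.29  1.47  0.    1.38  1.  ]
[-0.57  0.29  1.47 -0.    1.38 -2.14]
```

```bash
cat >> h.py <<'E'
def pour(psi,th,lip,flip=0,g=.019):
    "TCP pose with scoop yaw psi, spout tipped th, lip at point; g = TCP below bar centre"
    S=Rt.from_euler('z',psi)*Rt.from_rotvec([0,-th,0])
    T=S*down(np.pi*flip)
    return np.array(lip)+S.apply([.061,0,.0775-g]),T.as_rotvec()
E
python3 - <<'E'
from h import *
D=np.array([.587,.121,.078])
for psi in np.deg2rad(np.arange(-180,180,30)):
  for flip in (0,1):
    lip=D+.012*np.array([np.cos(psi),np.sin(psi),0]); out=[]
    for th in (0,.35,.7,.87,.96,1.05):
        q=bot.inverse_kinematics(*pour(psi,th,lip,flip)); out.append(None if q is None else np.round(q,2).tolist())
    n=sum(o is not None for o in out)
    if n>=4: print(round(np.degrees(psi)),flip,n,out[0],out[n-1])
E
```

```text
-180 1 6 [0.0, 0.11, 1.81, -0.0, 1.22, 0.0] [0.0, 1.24, 0.45, 0.0, 2.51, 0.0]
-150 0 6 [-0.07, 0.12, 1.8, -0.0, 1.22, 2.55] [0.17, 1.21, 0.49, -0.47, 2.41, 2.6]
-150 1 6 [-0.07, 0.12, 1.8, -0.0, 1.22, -0.59] [0.17, 1.21, 0.49, -0.47, 2.41, -0.54]
-120 0 6 [-0.11, 0.18, 1.74, -0.0, 1.23, 1.98] [0.32, 1.0, 0.85, -0.72, 2.08, 2.32]
-120 1 6 [-0.11, 0.18, 1.74, -0.0, 1.23, -1.16] [0.32, 1.0, 0.85, -0.72, 2.08, -0.82]
-90 0 6 [-0.12, 0.26, 1.63, -0.0, 1.24, 1.45] [0.44, 0.73, 1.29, -0.91, 1.69, 2.17]
-90 1 6 [-0.12, 0.26, 1.63, -0.0, 1.24, -1.69] [0.44, 0.73, 1.29, -0.91, 1.69, -0.97]
-60 0 6 [-0.1, 0.35, 1.52, -0.0, 1.27, 0.95] [0.49, 0.43, 1.73, -1.14, 1.26, 2.08]
-60 1 6 [-0.1, 0.35, 1.52, 0.0, 1.27, -2.19] [0.49, 0.43, 1.73, -1.14, 1.26, -1.06]
-30 0 4 [-0.05, 0.43, 1.43, -0.0, 1.29, 0.47] [0.3, 0.04, 2.08, -1.11, 0.67, 1.61]
-30 1 4 [-0.05, 0.43, 1.43, -0.0, 1.29, -2.67] [0.3, 0.04, 2.08, -1.11, 0.67, -1.53]
30 0 6 [0.06, 0.46, 1.38, -0.0, 1.3, -0.47] [-0.43, -0.16, 2.4, 1.46, 0.79, -2.02]
30 1 6 [0.06, 0.46, 1.38, -0.0, 1.3, 2.68] [-0.43, -0.16, 2.4, 1.46, 0.79, 1.12]
60 0 6 [0.1, 0.41, 1.45, -0.0, 1.28, -0.95] [-0.54, 0.17, 2.06, 1.14, 1.27, -2.17]
60 1 6 [0.1, 0.41, 1.45, -0.0, 1.28, 2.2] [-0.54, 0.17, 2.06, 1.14, 1.27, 0.97]
90 0 6 [0.12, 0.33, 1.55, -0.0, 1.26, -1.45] [-0.47, 0.5, 1.63, 0.88, 1.64, -2.29]
90 1 6 [0.12, 0.33, 1.55, -0.0, 1.26, 1.69] [-0.47, 0.5, 1.63, 0.88, 1.64, 0.86]
120 0 6 [0.11, 0.24, 1.66, -0.0, 1.24, -1.98] [-0.34, 0.79, 1.19, 0.67, 1.99, -2.43]
120 1 6 [0.11, 0.24, 1.66, -0.0, 1.24, 1.16] [-0.34, 0.79, 1.19, 0.67, 1.99, 0.72]
150 0 6 [0.07, 0.16, 1.76, -0.0, 1.23, -2.55] [-0.17, 1.05, 0.76, 0.42, 2.31, -2.67]
150 1 6 [0.07, 0.16, 1.76, -0.0, 1.23, 0.59] [-0.17, 1.05, 0.76, 0.42, 2.31, 0.47]
```

```bash
python3 - <<'E'
from h import *
bot.goto((0.44,0.285,0.30),down(0).as_rotvec())
w=bot.read_camera("wrist"); cv2.imwrite("pics/w1.png",w["pixels"])
import pickle; pickle.dump(w,open("w1.pkl","wb"))
print(-np.array(w["R"]).T@w["t"],np.round(w["R"],2).tolist(),bot.current_clock())
t=bot.read_camera("top"); hsv=cv2.cvtColor(t["pixels"],cv2.COLOR_BGR2HSV)
m=((hsv[...,1]<60)&(hsv[...,2]>90)).astype(np.uint8); m[:140]=0;m[220:]=0;m[:,:270]=0;m[:,345:]=0
m=cv2.morphologyEx(m,cv2.MORPH_OPEN,np.ones((3,3)))
cs=max(cv2.findContours(m,0,2)[0],key=cv2.contourArea); (c,r)=cv2.minEnclosingCircle(cs); e=cv2.fitEllipse(cs);print(c,r,e,ray(t,e[0],.064),ray(t,e[0],.055), r*1.06/398)
E
```

```text
[0.43863855 0.35331017 0.47244264] [[1.0, -0.0, -0.0], [-0.0, -0.97, 0.24], [-0.0, -0.24, -0.97]] 3.3833
(308.4971618652344, 180.4288787841797) 27.94153594970703 ((308.3025817871094, 180.2074432373047), (53.724876403808594, 54.927818298339844), 73.99394226074219) [0.58892857 0.11981833 0.064     ] [0.59051304 0.12028916 0.055     ] 0.07441715604695842
```

View pics/w1.png

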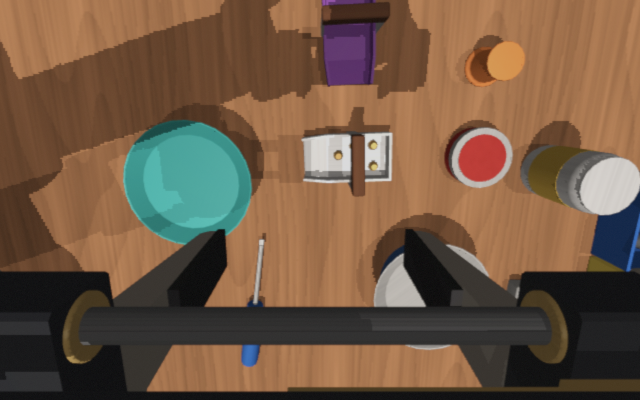

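```bash
python3 - <<'E'
from h import *
import pickle; w=pickle.load(open("w1.pkl","rb")); im=w["pixels"]
print(im[165,356:362].tolist(), im[190,356].tolist(),im[190,345].tolist(),im[210,358].tolist())
hsv=cv2.cvtColor(im,cv2.COLOR_BGR2HSV)
x0,y0,x1,y1=335,120,380,205
m=np.zeros(im.shape[:2],np.uint8); m[y0:y1,x0:x1]=((hsv[...,2]<115)&(hsv[...,1]>80))[y0:y1,x0:x1]
m=cv2.morphologyEx(m,cv2.MORPH_OPEN,np.ones((3,3)))
c=max(cv2.findContours(m,0,1)[0],key=cv2.contourArea); r=cv2.minAreaRect(c); print(r)
b=cv2.boxPoints(r)
for p in b: print(p,ray(w,p,.086),ray(w,p,.097))
print("c",ray(w,r[0],.086),ray(w,r[0],.092))
v=hsv[...,1]<50; g=np.zeros_like(m); g[115:200,285:405]=v[115:200,285:405]
c=max(cv2.findContours(cv2.morphologyEx(g,cv2.MORPH_CLOSE,np.ones((15,15))),0,1)[0],key=cv2.contourArea);r=cv2.minAreaRect(c);print(r)
x=c[:,0,0];print("ends",ray(w,(x.min(),159),.012),ray(w,(x.max(),159),.034), x.min(),x.max())
cv2.imwrite("pics/zz.png",cv2.resize(m[110:210,280:410]*255,None,fx=4,fy=4))
E
```

```text
[[52, 76, 118], [51, 76, 116], [52, 74, 115], [52, 74, 115], [51, 72, 113], [50, 73, 113]] [53, 77, 118] [84, 124, 174] [78, 114, 162]
((357.1910095214844, 164.994384765625), (60.2680549621582, 13.317770004272461), 88.31531524658203)
[349.64908 135.06915] [0.47608335 0.32795561 0.086     ] [0.47501749 0.32867733 0.097     ]
[362.9611  134.67761] [0.49051086 0.32837115 0.086     ] [0.48903433 0.32908103 0.097     ]
[364.73294 194.91962] [0.49474666 0.26120465 0.086     ] [0.49314955 0.26382641 0.097     ]
[351.42093 195.31116] [0.47969904 0.26074992 0.086     ] [0.47853026 0.26338462 0.097     ]
c [0.48521975 0.2952785  0.086     ] [0.48449652 0.29617951 0.092     ]
((346.5, 158.0), (52.0, 89.0), 90.0)
ends [0.42136902 0.2921056  0.012     ] [0.53356985 0.29501322 0.034     ] 302 391
```

```bash
python3 - <<'E'
from h import *
import pickle; w=pickle.load(open("w1.pkl","rb")); im=w["pixels"]
r=im[...,2].astype(int)
for v in range(128,200,6): print(v, ''.join(f"{a:4d}" for a in r[v,346:370]))
# spout / back edges: where white begins
hsv=cv2.cvtColor(im,cv2.COLOR_BGR2HSV)
for v in range(140,180,6): k=np.where(hsv[v,290:400,1]<60)[0]+290; print(v,k.min(),k.max())
for u in (310,325,340,370,380): k=np.where(hsv[120:195,u,1]<60)[0]+120; print(u,k.min(),k.max())
E
```

```text
128  109 109 110 110 111 112 112 109 108 107 106 104 104 103 101 101 101 101 103 103 104 103 104 106
134  141 139 123  97  73  57  49  49  50  48  49  47  48  47  48  71 111 132 150 196 211 212 213 213
140  217 217 218 214 164  85  80 104 113 116 117 115 115 113 112 110 110 107 120 196 216 218 217 211
146  218 216 203 167 106  59  78 102 113 116 117 116 115 112 111 111 110 108 121 196 214 192 156 133
152  218 218 218 214 164  85  78 101 112 116 117 117 115 114 112 111 111 109 120 197 216 218 218 218
158  218 217 218 214 164  84  74  99 113 116 118 116 115 114 113 112 111 109 120 197 216 217 218 218
164  218 218 218 215 178 108  75  99 113 116 118 117 115 114 113 113 112 110 121 197 216 214 176 130
170  209 209 209 206 159  85  71  96 113 117 118 117 116 114 114 114 113 110 108 148 162 164 163 158
176   98  88  87  86  70  51  67  96 114 118 117 117 115 115 114 113 112 109  99  86  81  80  79  79
182  186 169 138 106  75  49  61  93 113 118 117 117 116 114 114 113 112 111 109 156 173 176 172 169
188  175 175 176 171 127  66  57  91 112 117 117 118 116 114 113 113 113 111 109 153 170 172 168 165
194  175 175 176 177 176 167 123  99 112 117 117 116 114 113 112 111 111 111 116 156 171 171 167 166
140 302 391
146 304 391
152 304 391
158 304 391
164 304 391
170 305 391
176 305 391
310 136 181
325 134 182
340 133 181
370 132 181
380 132 180
```

```bash
python3 - <<'E'
from h import *
r=down(.03).as_rotvec()
bot.goto((.485,.296,.16),r)
bot.line_to((.485,.296,.067),max_speed=.1)
bot.set_gripper(0,40); print("open",bot.current_opening()*92,bot.current_contact_force())
bot.line_to((.485,.296,.185),max_speed=.08)
print(bot.current_contact_force(),bot.current_ee_pos(),bot.current_clock())
w=bot.read_camera("wrist");s=bot.read_camera("scene")
cv2.imwrite("pics/g1.png",np.hstack([cv2.resize(w["pixels"][100:300,200:480],(560,400)),cv2.resize(s["pixels"][140:260,360:432],(240,400))]))
E
```

```text
open 13.63189047327398 [ 1.0406636  -0.23780666 -1.73099632]
[-0.09668116  0.02294337 -1.58493359] [0.48463541 0.29587439 0.1843378 ] 7.9417
```

View pics/g1.png

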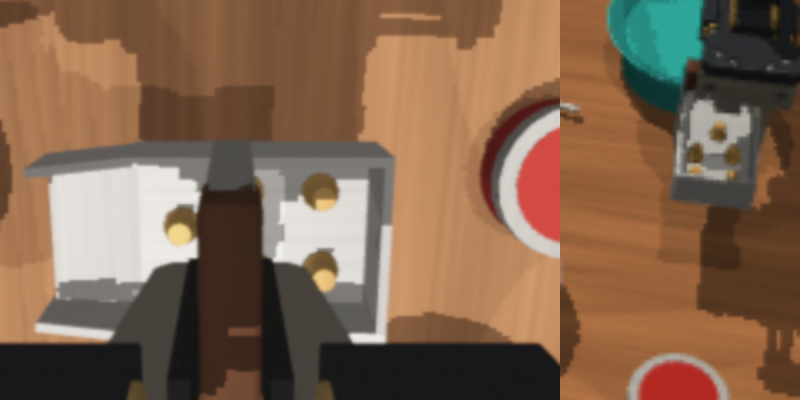

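```bash
python3 - <<'E'
from h import *
D=np.array([.589,.120,.050]); psi=np.pi/2+.0
L=lambda h,dy=.018: D+[0,dy,h]
p,r=pour(psi,0,L(.075)); bot.line_to(p,r,max_speed=.10); print(bot.current_clock())
for th,h in [(.2,.045),(.4,.03),(.55,.027)]:
    p,r=pour(psi,th,L(h)); bot.line_to(p,r,max_speed=.06)
print(bot.current_clock(),bot.current_contact_force())
for th in (.68,.79,.88,.96):
    p,r=pour(psi,th,L(.027)); bot.line_to(p,r,max_speed=.06); bot.hold(.1)
bot.hold(.4)
print(bot.current_clock(),bot.current_contact_force())
t=bot.read_camera("top");s=bot.read_camera("scene")
cv2.imwrite("pics/p1.png",np.hstack([cv2.resize(t["pixels"][140:220,260:340],(400,400)),cv2.resize(s["pixels"][160:260,290:390],(400,400))]))
E
```

```text
9.7333
11.0417 [-0.43611425  0.22552582 -1.27305161]
13.025 [ 0.33847002  0.28456207 -2.20464656]
```

View pics/p1.png

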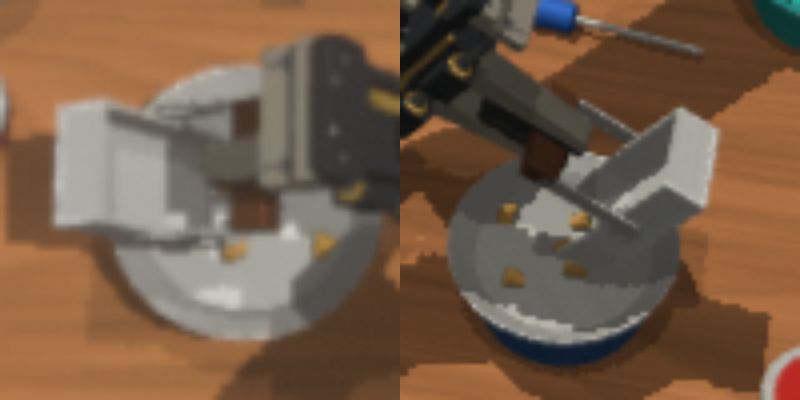

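```bash
python3 - <<'E'
from h import *
D=np.array([.589,.120,.050]); psi=np.pi/2
L=lambda h,dy=.018: D+[0,dy,h]
p,r=pour(psi,1.05,L(.027)); bot.line_to(p,r,max_speed=.08); bot.hold(.2)
p,r=pour(psi,1.0,L(.038,.035)); bot.line_to(p,r,max_speed=.08); bot.hold(.2)
print(bot.current_clock(),bot.current_contact_force())
w=bot.read_camera("wrist");s=bot.read_camera("scene")
cv2.imwrite("pics/p2.png",np.hstack([cv2.resize(w["pixels"][:300,120:420],(400,400)),cv2.resize(s["pixels"][160:260,290:390],(400,400))]))
E
```

```text
14.225 [ 0.18988151 -0.72884375 -1.65414075]
```

View pics/p2.png

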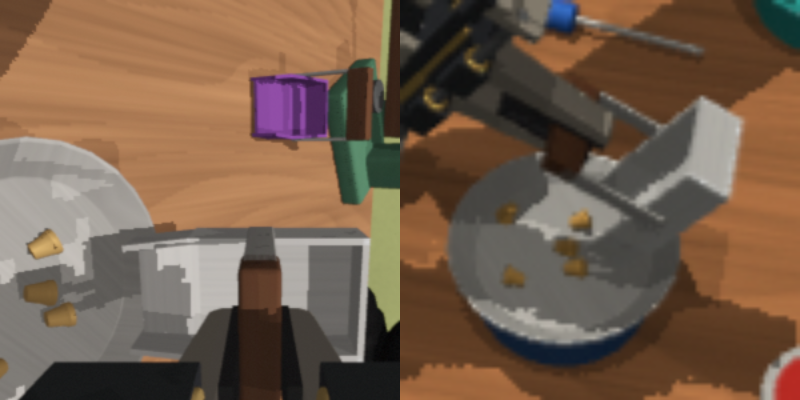

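```bash
python3 - <<'E'
from h import *
D=np.array([.589,.120,.050]); psi=np.pi/2
for th,h,dy in [(.6,.06,.035),(0,.09,.03)]:
    p,r=pour(psi,th,D+[0,dy,h]); bot.line_to(p,r,max_speed=.12)
r=down(.03).as_rotvec()
bot.line_to((.485,.296,.165),r,max_speed=.15)
bot.line_to((.485,.296,.085),max_speed=.12)
for z in (.072,.069,.0675,.066):
    bot.line_to((.485,.296,z),max_speed=.03); f=bot.current_contact_force(); print(z,f[2],bot.current_ee_pos()[2])
    if f[2]>2: break
bot.set_gripper(1); bot.hold(.2)
bot.line_to((.485,.296,.20),max_speed=.15)
print(bot.current_clock())
s=bot.read_camera("scene")
bot.goto((.53,-.17,.28),down(0).as_rotvec())
w=bot.read_camera("wrist"); cv2.imwrite("pics/w2.png",w["pixels"])
import pickle; pickle.dump((w,bot.read_camera("top")),open("w2.pkl","wb"))
cv2.imwrite("pics/r1.png",np.hstack([cv2.resize(s["pixels"][160:260,380:460],(320,400)),cv2.resize(w["pixels"],(480,300),interpolation=cv2.INTER_AREA).copy() if 0 else cv2.copyMakeBorder(cv2.resize(w["pixels"],(480,300)),0,100,0,0,0)]))
print(bot.current_clock())
E
```

```text
0.072 -1.3204794319925366 0.07187028133573024
0.069 -1.4966524184039711 0.06879916756192055
0.0675 -2.4178383178806495 0.06741195622842493
0.066 3.0230220140558717 0.06669149972386407
21.9167
23.8
```

View pics/r1.png

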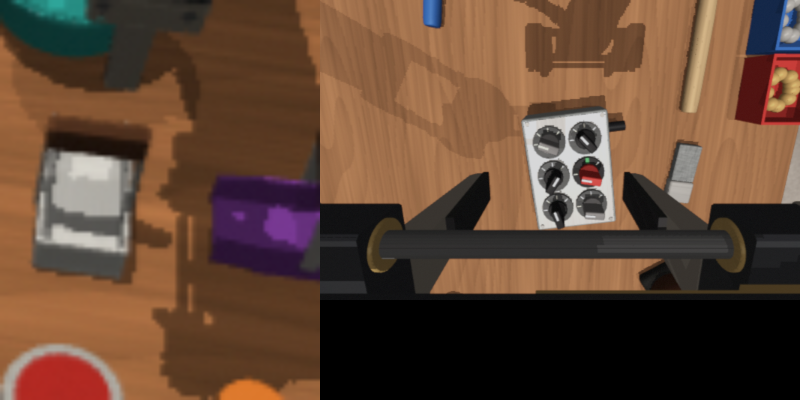

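```bash
python3 - <<'E'
from h import *
import pickle; w,t=pickle.load(open("w2.pkl","rb")); im=w["pixels"]
print(-np.array(w["R"]).T@w["t"])
x0,y0=385+0,195; x0=370
hsv=cv2.cvtColor(im,cv2.COLOR_BGR2HSV)
red=((hsv[...,0]<8)|(hsv[...,0]>172))&(hsv[...,1]>150)
red[:, :370]=0; red[:,480+0:]=0
red[:200]=0; red[270:]=0
ys,xs=np.where(red);print("red",xs.min(),xs.max(),ys.min(),ys.max())
g=(hsv[...,0]>40)&(hsv[...,0]<80)&(hsv[...,1]>120);g[:, :330]=0;g[:190]=0;g[270:]=0;g[:,450:]=0
yy,xx=np.where(g);gc=(xx.mean(),yy.mean());print("green",gc,ray(w,gc,.066))
# box top corners: light grey region
b=((hsv[...,1]<40)&(hsv[...,2]>150)).astype(np.uint8);b[:130]=0;b[310:]=0;b[:,:250]=0;b[:,420:]=0
b=cv2.morphologyEx(b,cv2.MORPH_CLOSE,np.ones((25,25)))
c=max(cv2.findContours(b,0,1)[0],key=cv2.contourArea);c=cv2.convexHull(c);q=cv2.approxPolyDP(c,6,True)[:,0];
for p in q: print(p,ray(w,p,.060))
crop=cv2.resize(im[140:310,260:400],None,fx=4.2,fy=3.5*1.2/1,interpolation=cv2.INTER_CUBIC)[:600]
crop=cv2.resize(im[195:265,320:400],None,fx=8,fy=8,interpolation=cv2.INTER_CUBIC)
cv2.imwrite("pics/k1.png",crop)
E
```

```text
[ 0.52832165 -0.10030223  0.45234367]
red 370 374 226 247
green (np.float64(355.6666666666667), np.float64(215.33333333333334)) [ 0.57502736 -0.21602816  0.066     ]
[380 148] [ 0.60041613 -0.13973618  0.06      ]
[393 293] [ 0.62487512 -0.31770481  0.06      ]
[293 305] [ 0.50119574 -0.33456431  0.06      ]
[270 162] [ 0.47771518 -0.15562957  0.06      ]
```

View pics/k1.png

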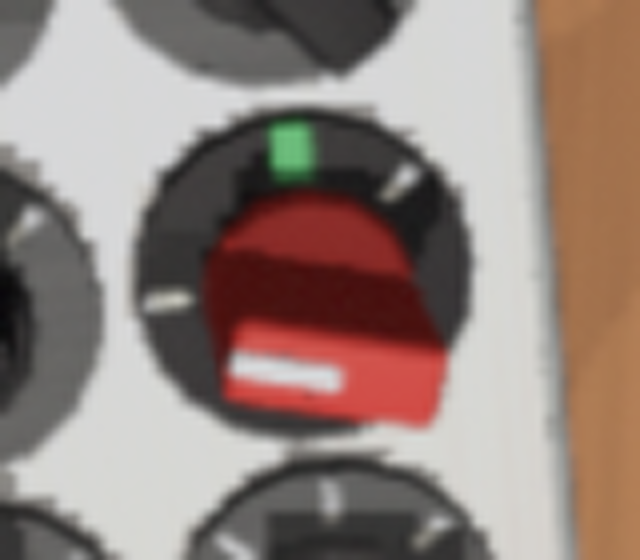

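```bash
python3 - <<'E'
from h import *
import pickle; w,t=pickle.load(open("w2.pkl","rb"))
f=lambda u,v,z: ray(w,(320+(u+.5)/8-.5,195+(v+.5)/8-.5),z)
print("ring",f(303,273,.064)); C=[f(*p,.104) for p in [(240,320),(447,347),(432,427),(225,400)]]
print(np.round(C,4),"bar c",np.mean(C,0)); 
for i,j in((0,1),(3,2)): d=C[j]-C[i];print(np.linalg.norm(d),np.arctan2(d[1],d[0]))
g=f(292,150,.066); r=f(303,273,.066); d=g-r;print("green dir",np.arctan2(d[1],d[0])-np.pi/2)
d=f(230,366,.104)-f(340,379,.104);print("line",np.arctan2(-d[1],-d[0]))
hs=cv2.cvtColor(t["pixels"],cv2.COLOR_BGR2HSV);m=((hs[...,0]<8)|(hs[...,0]>172))&(hs[...,1]>150);m[:165]=0;m[215:]=0;m[:,:420]=0;m[:,460:]=0
y,x=np.where(m);print("top red",x.mean(),y.mean(),ray(t,(x.mean(),y.mean()),.09))
for a in (np.pi/2+.13,-np.pi/2+.13):
  q=bot.inverse_kinematics((.58,-.231,.12),down(a).as_rotvec());print(q)
E
```

```text
ring [ 0.57782442 -0.23284253  0.064     ]
[[ 0.5647 -0.2257  0.104 ]
 [ 0.592  -0.2294  0.104 ]
 [ 0.5905 -0.2406  0.104 ]
 [ 0.563  -0.2369  0.104 ]] bar c [ 0.57752897 -0.23315106  0.104     ]
0.02755800486786687 -0.13419458507978088
0.027761819744944356 -0.1351761658319887
green dir 0.11604117290163263
line -0.12204272255275407
top red 435.90909090909093 183.45454545454547 [ 0.5806184  -0.21796477  0.09      ]
[-5.72272334e-01  3.66665853e-01  1.53967171e+00 -4.44089210e-16
  1.23525509e+00 -2.27306866e+00]
[-5.72272334e-01  3.66665853e-01  1.53967171e+00 -4.44089210e-16
  1.23525509e+00  8.68523993e-01]
```

```bash
python3 - <<'E'
from h import *
A=np.array([.5777,-.2330]); a0=-.134+np.pi/2
bot.set_gripper(.25,20); print(bot.current_opening())
bot.goto((*A,.15),down(a0).as_rotvec())
bot.line_to((*A,.079),max_speed=.06); print(bot.current_ee_pos(),bot.current_contact_force())
bot.set_gripper(0,20); print("w",bot.current_opening()*92,bot.current_contact_force())
q0=np.array(bot.current_joints()); d=1.571-.262
for k in (1,2,3,4):
    q=q0.copy(); q[5]+=d*k/4; bot.set_joints(q)
bot.hold(.2); print(np.array(bot.current_joints())-q0,bot.current_contact_force(),bot.current_ft_torque())
bot.set_gripper(.25); bot.hold(.1)
bot.line_to((*A,.17),max_speed=.1)
bot.goto((.53,-.17,.28),down(0).as_rotvec()); bot.hold(.1)
w=bot.read_camera("wrist"); s=bot.read_camera("scene"); t=bot.read_camera("top")
import pickle; pickle.dump((w,t),open("w3.pkl","wb"))
a=cv2.resize(w["pixels"][195:265,320:400],None,fx=5,fy=5,interpolation=cv2.INTER_CUBIC)
b=cv2.resize(s["pixels"][160:280,280:480],(400,350))
cv2.imwrite("pics/k2.png",np.hstack([a,b])); print(bot.current_clock())
E
```

```text
0.24912736063724356
[ 0.57804998 -0.23322587  0.07956132] [-0.36670218 -0.08648987 -0.01255158]
w 11.765480851888338 [-0.60484411 -0.24950961  1.58819488]
[ 1.26630612e-03  2.47361792e-04 -3.43955996e-04  3.21758991e-03
 -1.26609453e-03  1.30420197e+00] [ 6.93774737  5.28892806 -1.80954165] [ 1.02868973 -1.1034012  -0.05701196]
32.0833
```

View pics/k2.png

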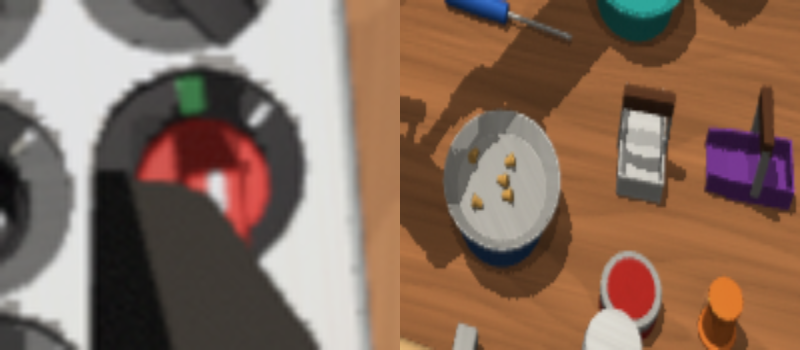

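```bash
python3 - <<'E'
from h import *
bot.set_gripper(1); bot.hold(.1)
w=bot.read_camera("wrist"); im=w["pixels"]
cv2.imwrite("pics/k3.png",cv2.resize(im[195:265,320:400],None,fx=8,fy=8,interpolation=cv2.INTER_CUBIC))
import pickle; pickle.dump((w,0),open("w4.pkl","wb")); print(bot.current_clock(),bot.current_contact_force())
E
```

```text
33.325 [-0.4711543  -0.15700028  0.730976  ]
```

View pics/k3.png

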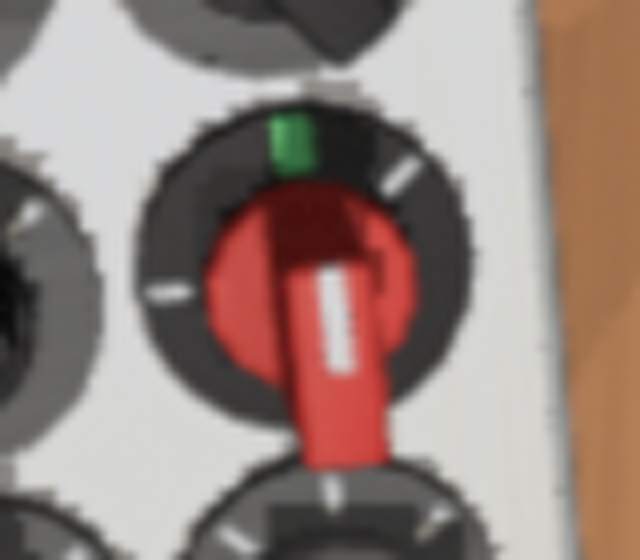

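```bash
python3 - <<'E'
from h import *
import pickle; w,_=pickle.load(open("w4.pkl","rb"))
f=lambda u,v,z: ray(w,(320+(u+.5)/8-.5,195+(v+.5)/8-.5),z)
for a,b in [((329,268),(343,372)),((289,276),(306,466)),((369,262),(388,462))]:
    d=f(*a,.104)-f(*b,.104); print("line vs box y: joint", 1.571+.13-(np.arctan2(d[1],d[0])-np.pi/2))
bot.job_done(); print(bot.current_clock())
E
```

```text
line vs box y: joint 1.5417922441745717
line vs box y: joint 1.5873469335744823
line vs box y: joint 1.575213568846268
the job is handed in; nothing more can be done
the job is handed in; nothing more can be done
```

The job is done and handed in at about 33 s of the 61 s allowed. `bot.job_done()` reports no verdict, so the results below are from my own checks.

- **Studs:** I poured them with the scoop's spout lip about 27 mm above the dish floor, tipping it up to 60°. The last scene view showed all five studs in the dish.
- **Scoop:** I set it back at its original spot and let go. The last scene view showed it empty and standing upright.
- **Red knob:** It started at about 0.26 rad rather than 0, so I turned it clockwise by 1.30 rad. From the last wrist picture I read 1.54 to 1.59 rad (target 1.571, allowed 1.40 to 1.74).
- **Rest of the bench:** The gripper was clear of everything at hand-in. I saw no sign of neighbour knobs or other things being touched, but I didn't measure their positions again.

One check disagreed: a rough red-colour reading from the top camera put the knob about 15 mm off from the wrist camera. I used the wrist value, where the ring and bar agreed, and the grip closed on the bar as expected. While turning, the tool felt a side load of about 9 N.

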